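# Stand up and nest the parts cups in the plywood bay

## Task

Clear the counter by nesting the two loose square aluminium parts cups into the third, which stands in the open bay of the plywood rack, so that all three end as one upright stack, mouths up and each fully home in the one below (either cup may go in first). The cup lying on its side must first be stood upright on the counter and let go, then picked up afresh to be nested. Leave the other things on the counter where they are, and let go of the stack.

Things in the scene. Friction and masses are not known exactly. Their poses are not given: they have to be found in the camera images.
- cup_base: Square stepped aluminium cup, 1 of 3 alike, 60 mm tall, 90 g: three straight tiers of 20 mm, 42, 52 and 66 mm wide outside (37, 47, 61 inside), widest at the mouth; foot edge bevelled 5 mm. Origin: centre of underside; z to the mouth, x, y square to the sides. Starts upright in the rack's bay, about central and square. A nested cup comes home 22.5 mm above it, with 2.5 mm play per side.
- cup_standing: Cup exactly like cup_base, same origin and axes. Starts upright on the counter at any yaw, with a brass nipple close by on its +y and -y sides, too close for a finger; its x sides are free. Nests in any quarter turn; home, its underside is 22.5 mm above that of the cup below and its 20 mm tall collar stands above that cup's rim.
- cup_lying: Cup exactly like cup_base, same origin and axes. Starts lying on the counter on its +x side, resting on the edges of its steps, so that its mouth (z) points sideways and 19 degrees up; its y sides are upright.
- rack: Fixed plywood rack, 115 mm high, floor 9 mm, walls 12 mm, open at top and front. Origin: on the counter, middle of the cups' bay; x points to the back wall, z up. Bay: x -60 (open front) to +80 mm, y -50 to +50 mm, so no room for a finger beside a cup's left and right sides, only front and back. Stock bay from y +62 to +162 mm. Outer: x -60 to +92, y -62 to +174 mm.
- nipple_a: Bystander: standing brass inlet nipple, 22 mm diameter, 46 mm tall, origin at the centre of its underside.
- nipple_b: Bystander: standing brass inlet nipple, 22 mm diameter, 46 mm tall, origin at the centre of its underside.
- spark_tester: Bystander: standing white ceramic spark tester, 28 mm diameter, 66 mm tall, origin at the centre of its underside.
- gauge: Bystander: black gauge dial lying face up, 64 mm diameter, 26 mm tall, brass stem reaching 56 mm from the centre along its -x; origin at the centre of its underside.
- mirror: Bystander: leak-test mirror lying flat, round steel frame 60 mm across, 8 mm tall, thin handle reaching 124 mm from the frame's centre along its -x; origin at the centre of the frame's underside.
- regulator: Bystander: grey gas regulator, 80 mm diameter, 52 mm tall, brass outlet reaching 64 mm from the centre along its +x; origin at the centre of its underside.
- wrench: Bystander: steel wrench lying flat, 160 mm long along its x.

How it is judged:
On the way:
1. the cup that lay on its side stands upright on the counter, released and still (angle between cup_lying's own z axis and vertical below 0.08 rad and height (world z) of cup_lying below 0.005 m and contact force between the fingers and cup_lying below 0.2 N and linear speed of cup_lying below 0.02 m/s), for 0.2 s.
At the end, for the whole second after the job is handed in: The base cup stands on the floor of its bay (within 25 mm of the middle sideways); another cup is nested in it and the third in that one: each underside 19.5 to 25.5 mm above the one below and within 6 mm of its centre; all tilted under 0.06 rad, still and untouched by the fingers (((z of cup_standing in the frame of cup_base between 0.0195 and 0.0255 m and horizontal distance between cup_standing and cup_base below 0.006 m and z of cup_lying in the frame of cup_standing between 0.0195 and 0.0255 m and horizontal distance between cup_lying and cup_standing below 0.006 m) or (z of cup_lying in the frame of cup_base between 0.0195 and 0.0255 m and horizontal distance between cup_lying and cup_base below 0.006 m and z of cup_standing in the frame of cup_lying between 0.0195 and 0.0255 m and horizontal distance between cup_standing and cup_lying below 0.006 m)) and angle between each of cup_base, cup_standing, cup_lying's own z axis and vertical below 0.06 rad and linear speed of each of cup_base, cup_standing, cup_lying below 0.02 m/s and contact force between the fingers and cup_base below 0.2 N and contact force between the fingers and cup_standing below 0.2 N and contact force between the fingers and cup_lying below 0.2 N and height (world z) of cup_base between 0.006 and 0.013 m and x of cup_base in the frame of rack between -0.045 and 0.05 m and y of cup_base in the frame of rack between -0.025 and 0.025 m).
It fails at once if a bystander on the counter is pushed more than 30 mm from its place (distance of any of nipple_a, nipple_b, spark_tester, gauge, mirror, regulator, wrench from where it was at the start of the episode above 0.03 m).
It fails at once if a nipple or the spark tester is knocked over (angle between any of nipple_a, nipple_b, spark_tester's own z axis and vertical above 0.6 rad).
It also fails if it takes over 67 s, if anything falls off the work surface, if the arm or the gripper's body presses on something with over 40 N, if the wrist force passes 120 N, or if a joint passes its speed limit or range.

## Robot

A 6-joint arm with a two-finger parallel gripper is mounted at the origin on the work surface. World frame = base frame: x ahead of the robot, y to its left, z up, the work surface at z = 0. Lengths are in m, angles in rad, forces in N, time in s.
With the tool pointing down it reaches from about 0.25 to 0.775 m from the base axis. Payload 4 kg.
Tool frame: the origin (TCP) lies at the centre of the arm's flange, where the gripper is bolted on; the fingertips stand 199 mm ahead of it and the grasp point (between the pads) lies 180 mm ahead of it (robot.tcp_to_tips is the distance from the TCP to the fingertips, in m); z points along the fingers, y is the line along which they close (so a half turn about z gives the same grasp; the last joint's range is limited). The gripper opens to 94 mm and grips with 3 to 60 N. Pads are 16 mm wide; open, the fingers measure 119 mm over their backs; the gripper's body (75 mm by 177 mm) begins 78 mm behind the grasp point.
Start: joints at [-1.415, 0.087, 1.371, -0, 1.684, -0.103], TCP at [0.141, -0.532, 0.405] pointing down, gripper open.
Joint ranges: [-3.1, 3.1], [-0.76, 2.03], [0.27, 2.55], [-1.08, 4.22], [0.17, 2.65], [-2.57, 2.57]. Speed limits (rad/s): [2.79, 2.79, 3.14, 3.14, 3.14, 3.14].

## Interface

Orientations are given as [roll, pitch, yaw] about the fixed x, y, z axes, in that order (R = Rz(yaw) Ry(pitch) Rx(roll)).
In Python, from bench import telemetry, snapshot, ticket, robot gives the robot as it stands.
- The arm moves only by the tool apply_moves, never from a script. Its argument "moves" is a list that holds one entry, the list of rows, each a list of 5 numbers: the shift along the tool's x, y, z in units of 50 mm (1.0 is 50 mm), then the turn about the tool's z in units of 10 degrees (1.0 is 10 degrees), then the closure, from 0 (fully open) to 1 (shut). A call has 1 to 10 rows; each row is the pose to reach, as a shift and turn from the pose commanded when the call began, along the tool's axes at that moment; what a row does not reach only later rows make up. A row lasts 1/8 s, in which the tool goes at most 62.5 mm and 10.7 degrees, less where a joint would pass 70% of its speed; a pose out of reach is approached as far as the arm can. A call with a gripper value outside its range is refused whole. The fingers move at their own pace and stop on an object; the grip force is fixed at half the most. Time passes only in rows, so rows that repeat a pose let the fingers close. It gives the time, the measured TCP pose, the force, the opening and the grip force at its end, in the units of the state.
- telemetry.get_obs(): the state, without advancing time (a new reading comes with each control period).
- snapshot(name): name is "side" or "top" or "wrist"; returns a dict with "image" (400x640x3 uint8, red, green, blue), "fovy" (degrees; the focal length in pixels is half the picture's height over the tangent of half this angle, whatever the lens; pixels are square), "cx", "cy" (the principal point, pixels), "R" (3x3) and "t" (3): a world point X has camera coordinates R X + t. Camera axes: x right, y down, z forward; pixel columns grow to the right and rows downward; lengths in m; the calibration is good to about 2 mm. A picture is of the moment at which its call begins. There is no depth.
- ticket.close_job(): hands the job in; it is judged then, once.
The state is a dict: "time": time; "joint_positions": joint angles; "qvel": joint speeds; "joint_torque": joint torques, N m; "tool_pos": TCP position; "ee_rot": TCP orientation; "wrist_force": force on the tool from outside, world axes, zero at the start; "wrist_torque": the same for the moment, N m; "width": finger opening in m; "finger_force": force on a finger pad.
Only numpy, scipy, OpenCV 4.12 (cv2) and the standard library are available. Lean on these libraries where they do the work, as an engineer would, in place of code of your own. Each camera call takes 0.05 s, during which the arm holds its last target. There are 200 camera calls.

## Working session

There is one attempt and no reset: what is moved stays moved. The work goes in short steps, Python scripts to look and compute and a tool call to move; the robot and the scene stay as the last step left them, time stands still between calls to the robot, and variables do not carry over. Pictures are saved under pics/ and viewed, at most 10 in all, crops included, and the job is handed in when it is done.

Besides the shell and the picture viewer there is one more tool, called after "Emit:" as name(argument=value, ...), one argument or row to a line, values as JSON. apply_moves: Moves the arm, as the interface text tells. Its arguments: {"type":"object","properties":{"moves":{"type":"array","items":{"type":"array","items":{"type":"array","items":{"type":"number"}}}}},"required":["moves"]}

```bash
mkdir -p pics; cat > h.py <<'E'
import numpy as np, cv2
from bench import telemetry, snapshot, ticket, robot
def snap(cam,name=None):
    s=snapshot(cam)
    if name: cv2.imwrite('pics/'+name+'.png',cv2.cvtColor(s['image'],cv2.COLOR_RGB2BGR))
    np.savez('cal_%s.npz'%(name or cam),**{k:np.array(v) for k,v in s.items()})
    return s
def cal(name): return np.load('cal_%s.npz'%name)
def foc(s): return 200/np.tan(np.radians(float(s['fovy']))/2)
def pt(s,u,v,z):
    f=foc(s); d=np.array(s['R']).T@np.array([(u-s['cx'])/f,(v-s['cy'])/f,1]); o=-np.array(s['R']).T@np.array(s['t'])
    return o+d*(z-o[2])/d[2]
def proj(s,X):
    c=np.array(s['R'])@np.array(X)+np.array(s['t']); f=foc(s); return np.array([c[0]/c[2]*f+s['cx'],c[1]/c[2]*f+s['cy']])
E
python3 - <<'E'
from h import *
ims=[]
for c in ['top','side']:
    s=snap(c,c+'0'); print(c,s['fovy'],-np.array(s['R']).T@s['t'])
    ims.append(s['image'])
w=snap('wrist','wrist0');print(-np.array(w['R']).T@w['t'],w['R'])
print(telemetry.get_obs())
for c in ['top0']:
    cv2.imwrite('pics/t0b.png',cv2.resize(cv2.imread('pics/top0.png'),(800,500),interpolation=cv2.INTER_CUBIC))
E
```

```text
top 47.35531964205914 [ 0.41225806 -0.09866426  1.39864584]
side 56.75667777000548 [ 0.34321737 -0.64055341  0.69536865]
[ 0.20725891 -0.5137613   0.38353932] [[ 0.25585185 -0.96671375 -0.00208934]
 [-0.93796926 -0.24876627  0.241514  ]
 [-0.23399466 -0.05983206 -0.97039509]]
{'time': 0.15, 'joint_positions': array([-1.41510379e+00,  8.77884568e-02,  1.37190485e+00, -4.10090527e-05,
        1.68364307e+00, -1.03116347e-01]), 'qvel': array([ 0.00122817, -0.00065991, -0.00454642, -0.00199861,  0.0008746 ,
       -0.00024224]), 'joint_torque': array([ 1.47985666e-03, -3.40642512e+01, -3.02792072e+01,  7.19550694e-02,
        3.05253966e-02, -1.12521511e-04]), 'tool_pos': array([ 0.14072727, -0.53159404,  0.40377215]), 'ee_rot': array([-3.13985400e+00, -1.38948150e-04,  2.58804185e-01]), 'wrist_force': array([-0.27655969, -0.02502903, -0.38120056]), 'wrist_torque': array([-0.00849925,  0.01760752, -0.01813713]), 'finger_force': 0.0, 'width': 0.09400247685974353}
```

View pics/t0b.png

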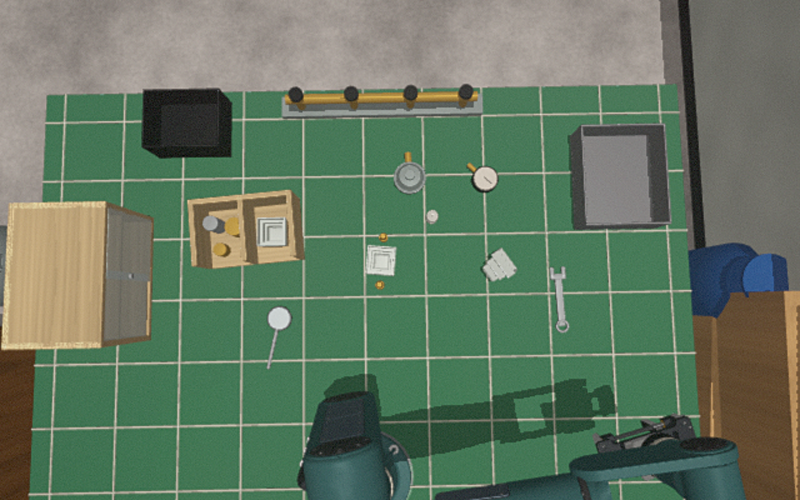

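View pics/side0.png

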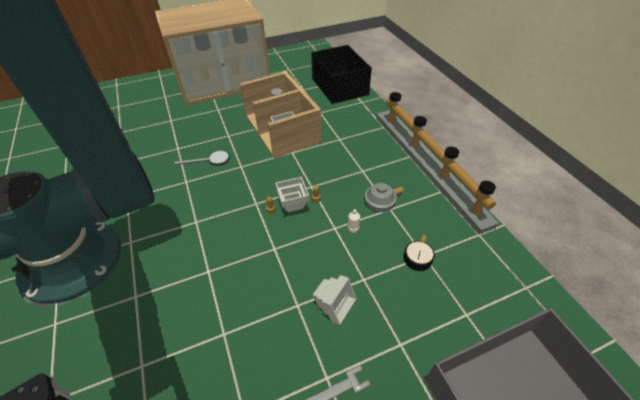

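The top view shows the standing cup near (381,260) between nipples at (383,237) and (379,285). The lying cup is near (499,265) and the base cup in the rack near (272,232), all in 800 px scale. I'll enlarge these.

```bash
python3 - <<'E'
from h import *
t=cv2.imread('pics/top0.png'); s=cv2.imread('pics/side0.png')
def crop(im,x,y,w,h,k): 
    return cv2.resize(im[y:y+h,x:x+w],None,fx=k,fy=k,interpolation=cv2.INTER_CUBIC)
a=np.hstack([crop(t,280,180,50,60,8),crop(t,375,185,50,60,8)])[:480]
cv2.imwrite('pics/c1.png',a)
c=cal('top0')
for n,u,v,z in [('st',381,260,.06),('na',383,237,.046),('nb',379,285,.046),('ly',499,265,.04),('base',272,232,.069),('spark',432,216,.066)]:
    print(n,pt(c,u*.8,v*.8,z).round(3))
E
```

```text
st [ 0.511 -0.045  0.06 ]
na [ 0.567 -0.05   0.046]
nb [ 0.452 -0.039  0.046]
ly [ 0.495 -0.326  0.04 ]
base [0.58  0.209 0.069]
spark [ 0.612 -0.167  0.066]
```

View pics/c1.png

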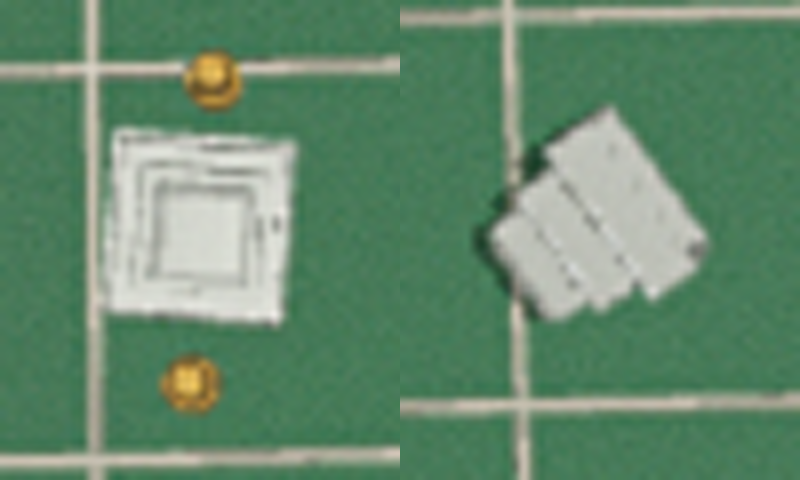

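The standing cup's mouth corners in the crop are (117,130), (297,145), (283,323) and (105,310). The lying cup's top-face corners are rim (610,108), (708,240) and step (545,148), (648,298), with its mouth facing right and up.

```bash
cat >> h.py <<'E'
from scipy.optimize import least_squares
def Rz(a): return np.array([[np.cos(a),-np.sin(a),0],[np.sin(a),np.cos(a),0],[0,0,1]])
def fit(cams,x0,z0):
    """cams: list of (cal, local pts(N,3), uv) ; pose x,y,yaw with origin z0"""
    def r(p): return np.concatenate([(proj(c,Rz(p[2])@np.array(P)+[p[0],p[1],z0])-uv) for c,Ps,uvs in cams for P,uv in zip(Ps,uvs)])
    o=least_squares(r,x0); return o.x, np.abs(o.fun).max()
E
python3 - <<'E'
from h import *
c=cal('top0')
uv=lambda L,ox,oy:[np.array([ox+a/8-.5+.5/8,oy+b/8-.5+.5/8]) for a,b in L]
h=.033
print('st',fit([(c,[[h,h,.06],[h,-h,.06],[-h,-h,.06],[-h,h,.06]],uv([(117,130),(297,145),(283,323),(105,310)],280,180))],[.51,-.045,0],0))
# lying: local frame X=horizontal mouth direction from foot origin, Z=height
s,k=np.sin(np.radians(19.29)),np.cos(np.radians(19.29))
def L(z,x,y): return [z*k+x*s, y, z*s-x*k]
g=-L(.04,.033,0)[2]
P=[L(.06,-h,y) for y in(h,-h)]+[L(.04,-h,y) for y in (h,-h)]
sol=fit([(c,P,uv([(210,108),(308,240),(145,148),(248,298)],375,185))],[.5,-.3,-.93],g)
print('ly',sol)
p=sol[0]; print('grip',Rz(p[2])@np.array(L(.05,0,0))+[p[0],p[1],g],'closing yaw opt',np.degrees(p[2])+180)
t=cv2.imread('pics/top0.png')
cv2.imwrite('pics/c2.png',cv2.resize(t[145:220,145:245],None,fx=8,fy=8,interpolation=cv2.INTER_CUBIC))
E
```

```text
st (array([ 0.51081391, -0.04472357, -0.09115645]), np.float64(0.1475481053088572))
ly (array([ 0.48060165, -0.30304892, -0.97459292]), np.float64(2.0798142468069045))
grip [ 0.50710071 -0.34209982  0.03445083] closing yaw opt 124.15993912016617
```

View pics/c2.png

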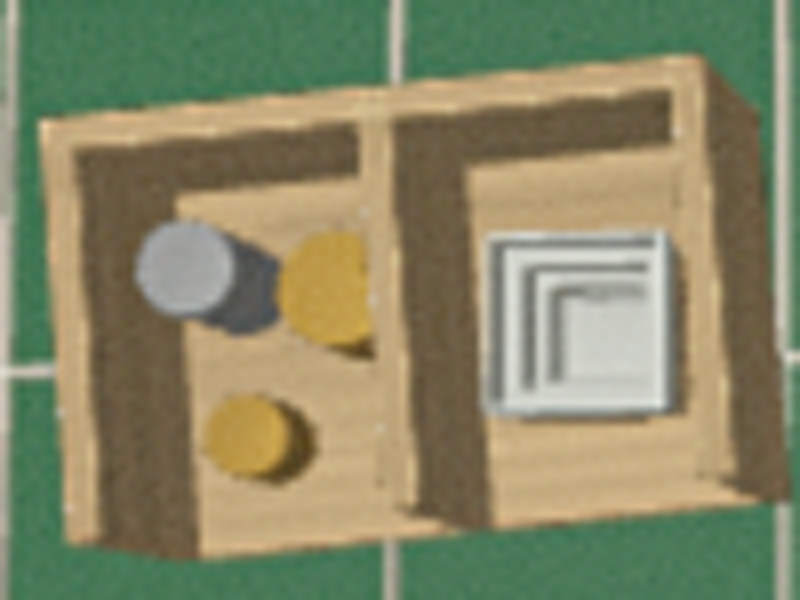

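The base cup's mouth corners in this crop are (486,232), (667,231), (669,411) and (483,414). The rack's top corners are at (40,122), (698,58) and (65,542).

Emit:
apply_moves(
  moves=[
    [[8.05,-1.8,0.8,-10.9,0],[8.05,-1.8,0.8,-10.9,0],[8.05,-1.8,0.8,-10.9,0],[8.05,-1.8,0.8,-10.9,0],[8.05,-1.8,0.8,-10.9,0],[8.05,-1.8,0.8,-10.9,0],[8.05,-1.8,0.8,-10.9,0],[8.05,-1.8,0.8,-10.9,0],[8.05,-1.8,0.8,-10.9,0],[8.05,-1.8,0.8,-10.9,0]],
  ],
)

```text
time: 1.4
tool_pos: [0.507, -0.3414, 0.364]
ee_rot: [-3.141, -0.001, 2.141]
wrist_force: [-0.2, -0.5, -1.0]
width: 0.0942
finger_force: 0.0
```

```bash
python3 - <<'E'
from h import *
c=cal('top0');h=.033
uv=lambda L,ox,oy:[np.array([ox+a/8-.44,oy+b/8-.44]) for a,b in L]
print('base',fit([(c,[[h,h,.06],[h,-h,.06],[-h,-h,.06],[-h,h,.06]],uv([(486,232),(667,231),(669,411),(483,414)],145,145))],[.58,.2,0],.009))
print('rack',fit([(c,[[.092,.174,.115],[.092,-.062,.115],[-.06,.174,.115]],uv([(40,122),(698,58),(65,542)],145,145))],[.58,.2,0.1],0))
snap('wrist','w1'); o=telemetry.get_obs(); print(o['tool_pos'],o['ee_rot'],o['joint_positions'])
E
```

```text
base (array([ 0.58281778,  0.212286  , -0.0022248 ]), np.float64(0.3949179188183791))
rack (array([0.57463445, 0.21244591, 0.07872506]), np.float64(0.31696031927853596))
[ 0.50691712 -0.34153856  0.36401837] [-3.14108706e+00 -1.04378164e-03  2.14414410e+00] [-6.85586252e-01  2.34490298e-01  1.28286457e+00 -1.61184418e-04
  1.62538636e+00 -1.25894299e+00]
```

View pics/w1.png

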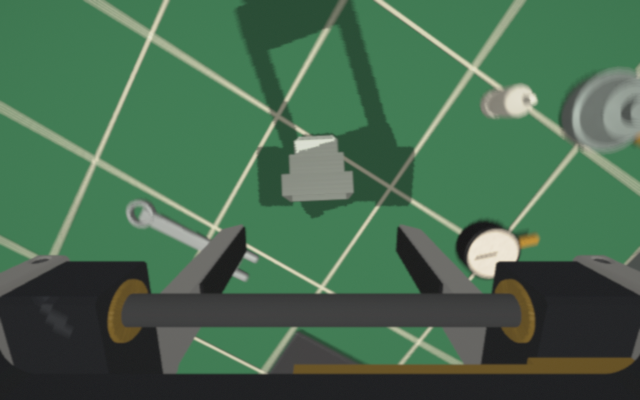

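The wrist view shows the lying cup with rim edge from about (283,200) to (353,198) and step edge from (282,177) to (351,173). Its mouth points toward the bottom of the picture and it is about 2–3° off the gripper's axis.

```bash
python3 - <<'E'
from h import *
c=cal('w1');h=.033
s,k=np.sin(np.radians(19.29)),np.cos(np.radians(19.29))
def L(z,x,y): return [z*k+x*s, y, z*s-x*k]
g=-L(.04,.033,0)[2]
P=[L(.06,-h,y) for y in(h,-h)]+[L(.04,-h,y) for y in (h,-h)]
sol=fit([(c,P,[(353,198),(284,201),(350.5,173),(282,177.5)])],[.48,-.3,-.95],g)
print(sol, np.degrees(sol[0][2]))
p=sol[0]; print('grip',Rz(p[2])@np.array(L(.05,0,0))+[p[0],p[1],g])
for z in (.02,.0): print([proj(c,Rz(p[2])@np.array(L(z,x,y))+[p[0],p[1],g]).round() for x,y in ((-.026,.026),(-.026,-.026))])
im=cv2.imread('pics/w1.png'); cv2.imwrite('pics/w1c.png',cv2.resize(im[120:220,250:390],None,fx=5,fy=5,interpolation=cv2.INTER_CUBIC))
E
```

```text
(array([ 0.47502119, -0.30349467, -0.9413407 ]), np.float64(2.0268436820499858)) -53.93484895873043
grip [ 0.50280389 -0.34164298  0.03445083]
[array([343., 156.]), array([289., 159.])]
[array([342., 136.]), array([288., 139.])]
```

View pics/w1c.png

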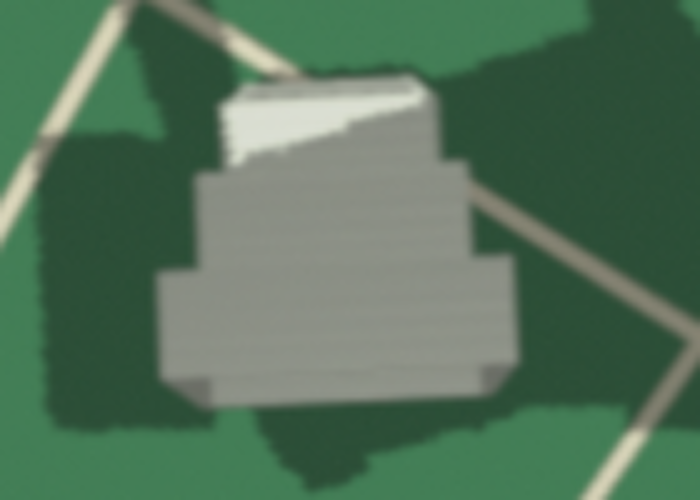

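The crop shows rim corners at (162,378) and (518,365) and step corners at (157,270) and (514,256), so I'll refit with those.

```bash
python3 - <<'E'
from h import *
c=cal('w1');h=.033
s,k=np.sin(np.radians(19.29)),np.cos(np.radians(19.29))
def L(z,x,y): return [z*k+x*s, y, z*s-x*k]
g=-L(.04,.033,0)[2]
P=[L(.06,-h,y) for y in(h,-h)]+[L(.04,-h,y) for y in (h,-h)]+[L(.02,-.026,y) for y in (.026,-.026)]
q=[(518,365),(162,378),(514,256),(157,270),(467,161),(195,175)]
sol=fit([(c,P,[(250+a/5-.4,120+b/5-.4) for a,b in q])],[.48,-.3,-.95],g)
p=sol[0];print(sol, np.degrees(p[2])+180)
G=Rz(p[2])@np.array(L(.051,-.001,0))+[p[0],p[1],g]; print('grip',G)
o=telemetry.get_obs(); y=o['ee_rot'][2]; d=G-o['tool_pos']
print('tool dx,dy units',(d[0]*np.cos(y)+d[1]*np.sin(y))/.05,(d[0]*np.sin(y)-d[1]*np.cos(y))/.05,'dz',-(G[2]+.18-o['tool_pos'][2])/.05,'turn',-(np.degrees(p[2])+180-np.degrees(y))/10)
E
```

```text
(array([ 0.47306387, -0.29983676, -0.95778505]), np.float64(0.3746871020389335)) 125.12295909541876
grip [ 0.50056849 -0.33893856  0.03572504]
tool dx,dy units 0.11256059242000023 -0.07846114300729835 dz 2.9658665634658585 turn -0.2272551323786658
```

Emit:
apply_moves(
  moves=[
    [[0.1,-0.08,1.5,-0.25,0],[0.1,-0.08,2.6,-0.25,0],[0.1,-0.08,2.95,-0.25,0],[0.1,-0.08,2.95,-0.25,1],[0.1,-0.08,2.95,-0.25,1],[0.1,-0.08,2.95,-0.25,1],[0.1,-0.08,2.95,-0.25,1],[0.1,-0.08,2.5,-0.25,1],[0.1,-0.08,2.0,-0.25,1],[0.1,-0.08,2.0,-0.25,1]],
  ],
)

```text
time: 2.7
tool_pos: [0.5014, -0.3401, 0.2677]
ee_rot: [3.14, 0.006, 2.177]
wrist_force: [-0.1, 0.3, -1.5]
width: 0.0661
finger_force: 30.0
```

```bash
python3 - <<'E'
from h import *
a=snap('side','s1')['image'];b=snap('wrist','w2')['image']
c=cal('s1');o=telemetry.get_obs();u,v=proj(c,o['tool_pos']-[0,0,.18]).astype(int);print(u,v)
cr=lambda im,u,v,w,k:cv2.resize(im[max(0,v-w):v+w,max(0,u-w):u+w],(400,400),interpolation=cv2.INTER_CUBIC)
cv2.imwrite('pics/v1.png',cv2.cvtColor(np.hstack([cr(a,u,v,50,4),cr(b,317,190,100,2)]),cv2.COLOR_RGB2BGR))
E
```

```text
340 287
```

View pics/v1.png

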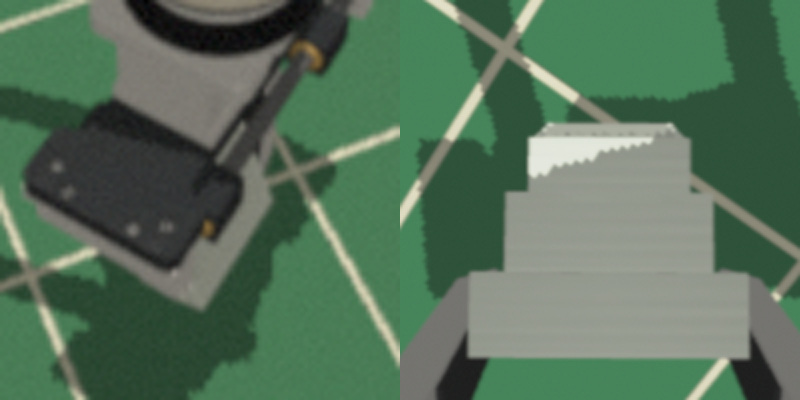

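The cup is gripped and lifted without swinging: it still lies at the same tilt in the pads. I'll lower it so the foot would just clear the counter when hanging, then ease the grip a hair.

Emit:
apply_moves(
  moves=[
    [[0,0,0.3,0,1],[0,0,0.62,0,1],[0,0,0.62,0,0.31],[0,0,0.62,0,0.31],[0,0,0.62,0,0.303],[0,0,0.62,0,0.303]],
  ],
)

```text
time: 3.55
tool_pos: [0.5009, -0.3397, 0.2344]
ee_rot: [3.141, 0.001, 2.177]
wrist_force: [0.5, -0.0, -0.3]
width: 0.0661
finger_force: 30.0
```

```bash
cat > chk.py <<'E'
from h import *
import sys
# cup silhouette size in wrist view: count bright grey rows at the middle column
b=snap('wrist',sys.argv[1])['image'].astype(int)
sat=b.max(2)-b.min(2); m=(sat<30)&(b.mean(2)>100)
print({u:(np.where(m[60:300,u])[0]+60)[[0,-1]].tolist() if m[60:300,u].any() else None for u in (290,305,317,330,345)})
o=telemetry.get_obs();print(o['width'],o['finger_force'],o['tool_pos'],o['time'])
E
python3 chk.py w3
```

```text
{290: [65, 268], 305: [140, 268], 317: [149, 268], 330: [151, 268], 345: [151, 268]}
0.06578369620079146 29.987756302580237 [ 0.5009069  -0.33969852  0.23432054] 3.6
```

Emit:
apply_moves(
  moves=[
    [[0,0,0,0,0.296],[0,0,0,0,0.296],[0,0,0,0,0.292]],
  ],
)

```text
time: 3.98
tool_pos: [0.5008, -0.3396, 0.2339]
ee_rot: [3.141, 0.0, 2.177]
wrist_force: [-1.2, 0.8, 0.1]
width: 0.0664
finger_force: 0.0
```

```bash
python3 chk.py w4
```

```text
{290: [65, 262], 305: [140, 262], 317: [149, 262], 330: [152, 261], 345: [152, 261]}
0.06675305420375507 0.0 [ 0.50082019 -0.33964571  0.2339258 ] 4.025
```

Emit:
apply_moves(
  moves=[
    [[0,0,0,0,1],[0,0,0,0,1]],
  ],
)

```text
time: 4.28
tool_pos: [0.5008, -0.3396, 0.2339]
ee_rot: [3.141, 0.0, 2.177]
wrist_force: [0.4, 0.4, -0.2]
width: 0.066
finger_force: 30.0
```

```bash
python3 chk.py w5; python3 - <<'E'
import cv2,numpy as np
f=lambda n:cv2.resize(cv2.imread(f'pics/{n}.png')[100:300,217:417],(400,400))
cv2.imwrite('pics/v2.png',np.hstack([f('w4'),f('w5')]))
E
```

```text
{290: [65, 257], 305: [140, 257], 317: [149, 257], 330: [150, 257], 345: [150, 257]}
0.06589148847461193 29.992556869983673 [ 0.50083533 -0.33962154  0.23390002] 4.325
```

View pics/v2.png

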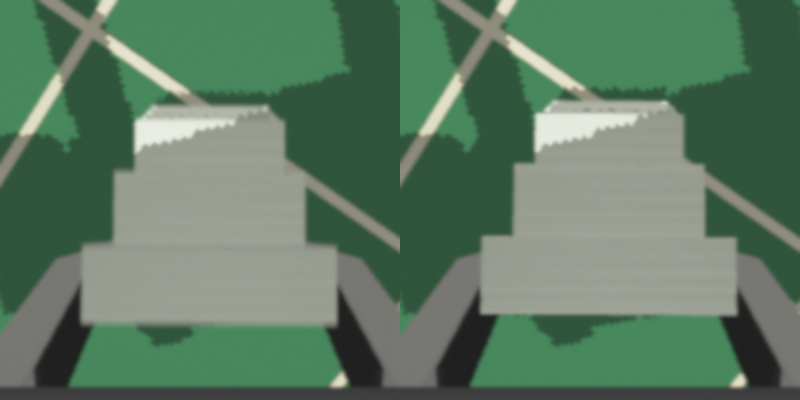

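It fell flat onto the counter, so the pads won't let it swing; in the right half the rim corners are (481,314) and (737,314), the step corners (481,236) and (738,237). I'll right it by closing the fingers along its axis instead. One finger will press the top rim and the other the foot's upper edge, with the squeeze ending as a pinch on the now vertical wall.

```bash
cat >> h.py <<'E'
s19,k19=np.sin(np.radians(19.29)),np.cos(np.radians(19.29))
def L(z,x,y): return [z*k19+x*s19, y, z*s19-x*k19]
g19=-L(.04,.033,0)[2]
def delta(X,Y,Z,yawdeg):
    o=telemetry.get_obs(); y=o['ee_rot'][2]; d=np.array([X,Y,Z])-o['tool_pos']
    t=(yawdeg-np.degrees(y)+180)%360-180
    print('units',np.round([(d[0]*np.cos(y)+d[1]*np.sin(y))/.05,(d[0]*np.sin(y)-d[1]*np.cos(y))/.05,-d[2]/.05,-t/10],3))
E
python3 - <<'E'
from h import *
c=cal('w5');h=.033
P=[L(.06,-h,y) for y in(h,-h)]+[L(.04,-h,y) for y in (h,-h)]+[L(.02,-.026,y) for y in (.026,-.026)]
q=[(737,314),(481,314),(738,237),(480,236),(705,163),(514,163)]
uv=[((a-400)/2+217-.25,100+b/2-.25) for a,b in q]
p,e=fit([(c,P,uv)],[.48,-.3,-.95],g19);print(p,e,np.degrees(p[2]))
def r(q):return np.concatenate([proj(c,Rz(q[2])@np.array(a)+[q[0],q[1],q[3]])-b for a,b in zip(P,uv)])
o=least_squares(r,[*p,g19]);print(o.x,abs(o.fun).max(),g19)
C=Rz(p[2])@np.array([.022,0,0])+p[0]*np.array([1,0,0])+np.array([0,p[1],0]); print(C)
delta(C[0],C[1],.199+.028,np.degrees(p[2])+90)
E
```

```text
[ 0.4721261  -0.2991484  -0.96628619] 1.0688307859052202 -55.36412048174812
[ 0.47197413 -0.29893147 -0.96628966  0.01878889] 0.7084175191791928 0.01793334802054357
[ 0.48463    -0.31724957  0.        ]
units [ 0.552 -0.011  0.138  9.012]
```

Emit:
apply_moves(
  moves=[
    [[0,0,0,0,0],[0,0,0,0,0],[0,0,-1.2,0,0],[0.55,0,-1.3,2,0],[0.55,0,-1.3,9,0],[0.55,0,-1.3,9,0],[0.55,0,-1.3,9,0],[0.55,0,-1.3,9,0],[0.55,0,-1.3,9,0],[0.55,0,-1.3,9,0]],
  ],
)

```text
time: 5.58
tool_pos: [0.485, -0.317, 0.2986]
ee_rot: [-3.141, 0.0, 0.859]
wrist_force: [0.1, 0.3, -0.1]
width: 0.0938
finger_force: 0.0
```

Emit:
apply_moves(
  moves=[
    [[0,0,0,0.9,0],[0,0,0,0.9,0],[0,0,1.0,0.9,0],[0,0,1.42,0.9,0],[0,0,1.42,0.9,0.35],[0,0,1.42,0.9,0.42],[0,0,1.42,0.9,0.42]],
  ],
)

```text
time: 6.45
tool_pos: [0.4856, -0.3174, 0.2296]
ee_rot: [3.138, -0.001, 0.708]
wrist_force: [-0.3, -0.2, 0.4]
width: 0.0674
finger_force: 0.0
```

```bash
python3 - <<'E'
from h import *
o=telemetry.get_obs();print(o);delta(.4846,-.3172,.227,34.6)
E
```

```text
{'time': 6.45, 'joint_positions': array([-6.76657110e-01,  2.49294852e-01,  1.54012044e+00, -5.19943991e-05,
        1.34869979e+00,  1.85718393e-01]), 'qvel': array([-0.00025853, -0.00100144,  0.00417091,  0.00082768, -0.00195755,
        0.00312308]), 'joint_torque': array([-3.77677512e-03, -3.80214500e+01, -2.75249791e+01,  7.31650111e-02,
        1.56291444e-03, -5.20651432e-03]), 'tool_pos': array([ 0.48559422, -0.31741877,  0.22958523]), 'ee_rot': array([ 3.13816551e+00, -5.92257171e-04,  7.08433203e-01]), 'wrist_force': array([-0.34990502, -0.16681377,  0.40188881]), 'wrist_torque': array([ 0.02635625, -0.0437231 , -0.01151513]), 'finger_force': 0.0, 'width': 0.06744103322090662}
units [-0.012 -0.016  0.052  0.599]
```

Emit:
apply_moves(
  moves=[
    [[0,0,0.04,0.6,0.42],[0,0,0.04,0.6,0.47],[0,0,0.04,0.6,0.5],[0,0,0.04,0.6,0.53],[0,0,0.04,0.6,0.56],[0,0,0.04,0.6,0.59],[0,0,0.04,0.6,0.62],[0,0,0.04,0.6,0.62]],
  ],
)

```text
time: 7.45
tool_pos: [0.4852, -0.3168, 0.2268]
ee_rot: [3.141, -0.0, 0.604]
wrist_force: [-1.7, 2.5, 4.7]
width: 0.0502
finger_force: 30.0
```

```bash
python3 - <<'E'
from h import *
a=snap('side','s2')['image'];b=snap('wrist','w6')['image']
c=cal('s2');o=telemetry.get_obs();u,v=proj(c,o['tool_pos']-[0,0,.18]).astype(int);print(u,v)
A=cv2.resize(a[v-50:v+50,u-50:u+50],(400,400),interpolation=cv2.INTER_CUBIC)
cv2.imwrite('pics/v3.png',cv2.cvtColor(np.hstack([A,b[:, 120:520]]),cv2.COLOR_RGB2BGR))
E
```

```text
327 290
```

View pics/v3.png

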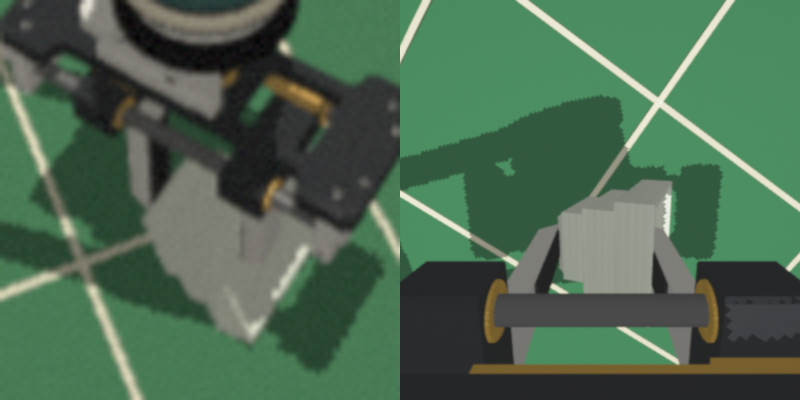

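The picture shows the cup pinched between its foot's upper edge and its top rim, jammed by friction at 50 mm and barely turned. I'll ease off and push with the rim finger alone along the tipping arc.

Emit:
apply_moves(
  moves=[
    [[0,0,0,0,0.4],[0,-0.06,0,0,0.4],[0,-0.14,-0.06,0,0.4],[0,-0.24,-0.12,0,0.4],[0,-0.34,-0.17,0,0.4],[0,-0.44,-0.21,0,0.4],[0,-0.54,-0.24,0,0.4],[0,-0.64,-0.26,0,0.4]],
  ],
)

```text
time: 8.55
tool_pos: [0.4667, -0.2903, 0.2388]
ee_rot: [3.141, 0.0, 0.603]
wrist_force: [0.3, -0.6, 0.0]
width: 0.0563
finger_force: 0.0
```

```bash
cat > st.py <<'E'
from h import *
import sys
# silhouette of cup in side view vs hypotheses is heavy; print mask extents in wrist view
n=sys.argv[1]; b=snap('wrist',n)['image'].astype(int); snap('side','s'+n)
sat=b.max(2)-b.min(2); m=((sat<25)&(b.mean(2)>85)); m[255:]=0
for v in range(90,256,8):
    r=''.join('#' if m[v,u-3:u+3].mean()>.5 else '.' for u in range(180,480,5)); print(v,r)
o=telemetry.get_obs();print(o['width'],o['finger_force'],o['tool_pos'],o['wrist_force'])
E
python3 st.py w7
```

```text
90 .............................................#....#.........
98 ...............................................#.#..........
106 ................................................##..........
114 ...............................................#............
122 ............................................................
130 ........................................................#...
138 ...........................................#..............#.
146 ..........................................#.................
154 .........................................#..................
162 ............................................................
170 ......................................##....................
178 .....................................##.....................
186 ....................................#...###########.........
194 #................................##################.........
202 ....#......................########################.........
210 .....##....................########################.........
218 .......###.................########################.........
226 ..........##.....##........#######################..........
234 .............#####.........#######################..........
242 .............#####.........#######################..........
250 .............####..........#######################..........
0.05647475490382395 0.04374220501631498 [ 0.46671473 -0.29023897  0.23881093] [0.22446603 0.40647128 0.0272699 ]
```

```bash
cat > sil.py <<'E'
from h import *
from scipy.optimize import minimize
def mask(c,vmax=255):
    b=c['image'].astype(int); m=((b.max(2)-b.min(2)<25)&(b.mean(2)>85)).astype(np.uint8); m[vmax:]=0
    m=cv2.morphologyEx(m,cv2.MORPH_OPEN,np.ones((9,9)))
    n,l,s,_=cv2.connectedComponentsWithStats(m)
    return m,l,s
T=[(.0,.005,.016,.021),(.005,.02,.021,.021),(.02,.04,.026,.026),(.04,.06,.033,.033)]
def render(c,x,y,yaw,th,lift=0):
    """th tilt from vertical, mouth leaning toward yaw direction"""
    out=np.zeros((400,640),np.uint8); P=[]
    for a,b,h0,h1 in T:
        P.append([[sx*h,sy*h,z] for z,h in((a,h0),(b,h1)) for sx in(1,-1) for sy in(1,-1)])
    # local: +x down when lying: mouth dir=Z, x -> (cos th along m, -sin th up)
    A=np.array([[np.cos(th),0,np.sin(th)],[0,1,0],[-np.sin(th),0,np.cos(th)]])
    Q=[np.array(p)@A.T for p in P]; zmin=min(q[:,2].min() for q in Q)
    for q in Q:
        W=q@Rz(yaw).T+[x,y,lift-zmin]
        uv=np.array([proj(c,w) for w in W]).astype(np.float32)
        cv2.fillConvexPoly(out,cv2.convexHull(np.round(uv*16).astype(np.int32)),1,shift=4)
    return out
E
python3 - <<'E'
from sil import *
for n in ['w6','w7']:
    c=dict(cal(n)); m,l,s=mask(c); 
    k=l[240,340 if n=='w7' else 320]; m=(l==k).astype(np.uint8); print(n,s[k])
    # ignore zone: fingers/ below
    best=[]
    for th0 in np.radians([71,60,50,40,30,15,0]):
        f=lambda p:-( (lambda r:(r&m).sum()/((r|m).sum()))( (lambda r:r*(np.arange(400)<255)[:,None].astype(np.uint8))(render(c,.472+p[0],-.299+p[1],-.96+p[2]*5,p[3]*20))))
        o=minimize(f,[0,0,0,th0/20],method='Nelder-Mead',options=dict(initial_simplex=[[0,0,0,th0/20],[.01,0,0,th0/20],[0,.01,0,th0/20],[0,0,.01,th0/20],[0.01,-.01,0,th0/20+.008]],maxiter=120))
        best.append((o.fun,np.degrees(o.x[3]*20),.472+o.x[0],-.299+o.x[1],np.degrees(-.96+o.x[2]*5)))
    for b in sorted(best)[:3]: print(np.round(b,3))
E
```

```text
w6 [ 278  179  117   76 7133]
[ -0.977  71.705   0.472  -0.3   -55.236]
[ -0.973  72.592   0.473  -0.3   -55.067]
[ -0.965  70.344   0.472  -0.301 -52.668]
w7 [ 312  180  121   75 7871]
[ -0.991  48.746   0.469  -0.294 -55.521]
[ -0.99   48.683   0.469  -0.294 -55.651]
[ -0.989  49.096   0.469  -0.294 -55.91 ]
```

The silhouette fit says the tilt is down from 71.7° to 48.7°, so the push is working. Continuing along the arc.

Emit:
apply_moves(
  moves=[
    [[0,-0.1,-0.02,0,0.4],[0,-0.2,-0.03,0,0.4],[0,-0.3,-0.03,0,0.4],[0,-0.4,-0.03,0,0.4],[0,-0.48,-0.03,0,0.4],[0,-0.56,-0.02,0,0.4],[0,-0.64,-0.02,0,0.4],[0,-0.72,-0.02,0,0.4],[0,-0.76,-0.02,0,0.4],[0,-0.76,-0.02,0,0.4]],
  ],
)

```text
time: 9.9
tool_pos: [0.4453, -0.2593, 0.2397]
ee_rot: [3.141, 0.0, 0.603]
wrist_force: [0.2, -0.2, 0.2]
width: 0.0558
finger_force: 0.0
```

```bash
cat >> sil.py <<'E'
def solve(n,x0,y0,yaw0,ths,seed):
    c=dict(cal(n)); m,l,s=mask(c); k=l[seed[1],seed[0]]; assert k>0, s
    m=(l==k).astype(np.uint8); keep=(np.arange(400)<255)[:,None].astype(np.uint8); best=[]
    for th0 in np.radians(ths):
        def f(p):
            r=render(c,x0+p[0],y0+p[1],yaw0+p[2]*5,p[3]*20)*keep; return -(r&m).sum()/(r|m).sum()
        t=th0/20; o=minimize(f,[0,0,0,t],method='Nelder-Mead',options=dict(initial_simplex=[[0,0,0,t],[.01,0,0,t],[0,.01,0,t],[0,0,.01,t],[0.01,-.01,0,t+.006]],maxiter=150))
        best.append((o.fun,np.degrees(o.x[3]*20),x0+o.x[0],y0+o.x[1],np.degrees(yaw0+o.x[2]*5)))
    for b in sorted(best)[:2]: print(np.round(b,4))
    return sorted(best)[0]
E
python3 st.py w8; python3 - <<'E'
from sil import *
solve('w8',.468,-.29,-.96,[40,25,10,0],(360,235))
E
```

```text
90 ........#...............................................#...
98 .......#..................................................#.
106 ......#....................................................#
114 .....#....................................................#.
122 ....#.......................................................
130 ...#...................................................#....
138 ..#...................................................#.....
146 .##..................................................#......
154 ##..........................................................
162 ###.........................................................
170 ...##............................................#..........
178 .....###.......................................##...........
186 ........##....................#####...........##............
194 ..........###................########################.......
202 .............##..............#########################......
210 ...............###...........#########################......
218 ..................##.........########################.......
226 .................##.###......########################.......
234 ...............###.....##....#########.##############.......
242 .............#####.......###.#########..#############.......
250 .............####...........##########...############.......
0.056633930688220306 0.0 [ 0.44541472 -0.25940391  0.2397214 ] [-0.13382433 -0.35940672  0.77247835]
[  0.      26.0785   0.5251  -0.3322 -56.9959]
[  0.      32.5468   0.5423  -0.3047 -58.8815]sil.py:27: RuntimeWarning: overflow encountered in scalar negative
  r=render(c,x0+p[0],y0+p[1],yaw0+p[2]*5,p[3]*20)*keep; return -(r&m).sum()/(r|m).sum()
```

```bash
sed -i 's|return -(r&m).sum()/(r|return -float((r\&m).sum())/(r|' sil.py; python3 - <<'E'
from sil import *
solve('w8',.460,-.285,-.96,[40,25,10,0],(360,215))
E
```

```text
[ -0.9554   9.4061   0.4596  -0.2807 -56.8549]
[ -0.9469   0.7658   0.4634  -0.2872 -54.4047]
```

Emit:
apply_moves(
  moves=[
    [[0,0,-0.5,0,0.4],[0,0,-1.5,0,0],[0,0,-2.5,0,0],[0,0.5,-3,0,0],[0,0.5,-3,0,0]],
  ],
)

```text
time: 10.62
tool_pos: [0.4602, -0.2809, 0.3922]
ee_rot: [3.136, -0.002, 0.602]
wrist_force: [-0.4, 0.5, -0.8]
width: 0.0918
finger_force: 0.0
```

```bash
python3 st.py w9 | tail -22; python3 - <<'E'
from sil import *
c=cal('w9'); print(proj(c,[.463,-.287,.05]))
E
```

```text
90 ............................................................
98 ............................................................
106 ............................................................
114 ............................................................
122 ............................................................
130 ............................................................
138 .......#....................................................
146 ......##.............................#......................
154 ......#.............................#.......................
162 ............#...........#############.......................
170 ..............#.........#############.......................
178 ................##......#############.......................
186 ..#................#....#############.......................
194 .#...................##.#############.......................
202 #.......................#############.......................
210 ........................#############.......................
218 .........................############.......................
226 ...........##...............................##..............
234 ........####.................................####...........
242 .......####....................................####.##......
250 .....#####......................................#####.......
0.09363215963408916 0.0 [ 0.45932971 -0.2797227   0.38839789] [0.44004029 0.39668089 0.48116543]
[325.87598092 190.87430863]
```

```bash
python3 - <<'E'
from sil import *
solve('w9',.463,-.287,-.96,[0,5],(330,200))
c=dict(cal('w9')); m,l,s=mask(c); k=l[200,330]; cn=cv2.findContours((l==k).astype(np.uint8),0,2)[0][0]; print(cv2.minAreaRect(cn))
bx=cv2.boxPoints(cv2.minAreaRect(cn)); print(np.array([pt(c,*b,.06) for b in bx]).round(4))
E
```

```text
[ -0.9851   5.351    0.4631  -0.2858 -56.269 ]
[ -0.9767   1.0765   0.465   -0.2894 -54.6539]
((330.5, 190.5), (63.0, 65.0), 90.0)
[[ 0.4759 -0.2432  0.06  ]
 [ 0.5135 -0.2979  0.06  ]
 [ 0.4591 -0.338   0.06  ]
 [ 0.4197 -0.2804  0.06  ]]
```

The cup now stands upright near (0.466, -0.289). Next I'll pick it up by the collar.

Emit:
apply_moves(
  moves=[
    [[0,0.23,1.2,0,0],[0,0.23,2.4,0,0],[0,0.23,2.88,0,0],[0,0.23,2.88,0,0],[0,0.23,2.88,0,1],[0,0.23,2.88,0,1],[0,0.23,2.88,0,1],[0,0.23,2.88,0,1],[0,0.23,2.88,0,1],[0,0.23,2.88,0,1]],
  ],
)

```text
time: 11.98
tool_pos: [0.4665, -0.2897, 0.2471]
ee_rot: [3.139, -0.001, 0.603]
wrist_force: [0.4, 0.4, 5.9]
width: 0.0653
finger_force: 30.0
```

```bash
python3 st.py w10 | tail -18
```

```text
122 .............................................#..............
130 ............................................#...............
138 ...........................................#................
146 ...........................................................#
154 ............................................................
162 .......................................#....................
170 ......................................#.....................
178 .....................................#......................
186 #.................######################....................
194 ..#..............########################...................
202 ....##...........#######################....................
210 .......##........#######################....................
218 .........##......#######################....................
226 ............##..##########################..................
234 .............################################...............
242 ............####..######################..####..............
250 ...........####...######################...####.............
0.06567152166538473 30.0030916929245 [ 0.46647402 -0.28970515  0.24711984] [ 0.32880444 -0.55841365  5.56989662]
```

Emit:
apply_moves(
  moves=[
    [[0,0,-0.6,0,1],[0,0,-1.6,0,1],[0,0,-2,0,1],[0,0,-2,0,1]],
  ],
)

```text
time: 12.58
tool_pos: [0.4663, -0.2895, 0.3472]
ee_rot: [3.138, -0.001, 0.603]
wrist_force: [-0.0, -0.3, -0.9]
width: 0.0656
finger_force: 30.0
```

```bash
python3 - <<'E'
from h import *
snap('wrist','w11')
c=cal('w11');b=c['image'].astype(int); o=telemetry.get_obs(); print(o['wrist_force'],o['tool_pos'],o['width'])
# predicted corners for upright cup centred: rim at tool z-0.199+0.016
y=o['ee_rot'][2]
for dz in (.199-.016,):
  for sx,sy in ((1,1),(1,-1),(-1,-1),(-1,1)):
    X=o['tool_pos']+Rz(y)@np.array([sx*.033,-sy*.033,-dz]); print(sx,sy,proj(c,X).round(1))
im=cv2.imread('pics/w11.png'); cv2.imwrite('pics/v4.png',im[100:400,120:520])
E
```

```text
[ 0.0688819   0.71451271 -1.54869152] [ 0.46599146 -0.28932627  0.34523984] 0.06559408263385445
1 1 [379.7 191. ]
1 -1 [260.4 191.1]
-1 -1 [265.6 297.7]
-1 1 [374.7 297.5]
```

View pics/v4.png

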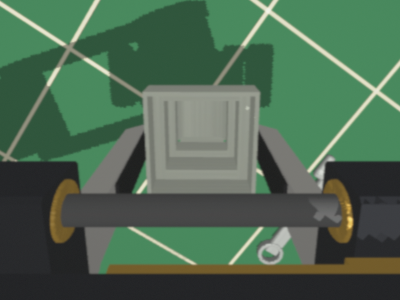

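The last picture shows the cup upright in the grip, rim from columns 263 to 380 with its far edge near row 186, which is slightly off centre along tool x. I'll measure that offset and plan the carry.

```bash
python3 - <<'E'
from h import *
c=cal('w11'); b=c['image'].astype(int); o=telemetry.get_obs();y=o['ee_rot'][2]
sat=b.max(2)-b.min(2); m=(sat<25)&(b.mean(2)>85)
print([int(np.where(m[150:250,u])[0][0]+150) for u in (280,300,320,340,360)],[ (np.where(m[r,230:420])[0][[0,-1]]+230).tolist() for r in (188,192,196,200)])
for dz in (.183,.187,.190):
  for off in (0,.003):
    print(dz,off,[proj(c,o['tool_pos']+Rz(y)@np.array([.033+off,-s*.033,-dz])).round(1).tolist() for s in(1,-1)])
delta(.5828,.2123,.345,90)
print(o['joint_positions'])
E
```

```text
[185, 185, 185, 173, 150] [[247, 377], [253, 380], [259, 380], [262, 379]]
0.183 0 [[379.7, 191.0], [260.4, 191.1]]
0.183 0.003 [[380.0, 185.7], [260.2, 185.8]]
0.187 0 [[378.4, 189.5], [261.8, 189.6]]
0.187 0.003 [[378.6, 184.3], [261.5, 184.4]]
0.19 0 [[377.4, 188.4], [262.7, 188.5]]
0.19 0.003 [[377.7, 183.3], [262.5, 183.4]]
units [ 7.615e+00 -6.937e+00  5.000e-03 -5.544e+00]
[-6.58981702e-01  1.03061745e-01  1.47142284e+00 -9.12478258e-05
  1.56737016e+00  3.08674885e-01]
```

Emit:
apply_moves(
  moves=[
    [[0.5,-0.3,-1.1,0,1],[6.2,-4.92,-1.1,-5.55,1],[6.2,-4.92,-1.1,-5.55,1],[6.2,-4.92,-1.1,-5.55,1],[6.2,-4.92,-1.1,-5.55,1],[6.2,-4.92,-1.1,-5.55,1],[6.2,-4.92,-1.1,-5.55,1],[6.2,-4.92,-1.1,-5.55,1],[6.2,-4.92,-1.1,-5.55,1],[6.2,-4.92,-1.1,-5.55,1]],
  ],
)

```text
time: 13.88
tool_pos: [0.5817, 0.0877, 0.3997]
ee_rot: [-3.14, 0.001, 1.57]
wrist_force: [0.3, -0.8, -1.1]
width: 0.0654
finger_force: 30.0
```

```bash
python3 - <<'E'
from h import *
snap('wrist','w12'); c=cal('w12'); o=telemetry.get_obs(); print(o['tool_pos'],o['ee_rot'])
h=.033
for sx,sy in ((h,h),(h,-h),(-h,-h),(-h,h)): print(sx,sy,proj(c,[.5828+sx,.2123+sy,.069]).round(1))
b=c['image'].astype(int); sat=b.max(2)-b.min(2); m=(sat<30)&(b.mean(2)>85)
u0,v0=proj(c,[.5828,.2123,.069]).astype(int)
for v in range(max(0,v0-60),min(399,v0+64),4): print(v,''.join('#' if m[v,u] else '.' for u in range(max(0,u0-70),min(640,u0+70),2)))
E
```

```text
[0.58171974 0.08763849 0.40012895] [-3.14062022e+00  4.26810563e-04  1.56957321e+00]
0.033 0.033 [359.5  24.7]
0.033 -0.033 [357.5 100.1]
-0.033 -0.033 [289.5 100.2]
-0.033 0.033 [287.7  24.8]
3 ......................................................................
7 ......................................................................
11 ......................................................................
15 ......................................................................
19 ......................................................................
23 .................###################################..................
27 .................###################################..................
31 .................###################################..................
35 .................###################################..................
39 .................###################################..................
43 .................###################################..................
47 .................###################################..................
51 .................#
[... 690 characters left out ...]
##########..................
91 ..................##################################..................
95 ..................##################################..................
99 .....................############################.....................
103 ......................................................................
107 ......................................................................
111 ......................................................................
115 ......................................................................
119 ......................................................................
123 ......................................................................
```

```bash
cat >> h.py <<'E'
def cupfit(c,x0,y0,z0,yaw0=0):
    b=c['image'].astype(int); m=((b.max(2)-b.min(2)<30)&(b.mean(2)>85)).astype(np.uint8)
    m=cv2.morphologyEx(m,cv2.MORPH_OPEN,np.ones((7,7)))
    n,l=cv2.connectedComponents(m); u,v=proj(c,[x0,y0,z0]).astype(int)
    M=(l==l[v,u]).astype(np.uint8); h=.033
    from scipy.optimize import minimize
    big=cv2.resize(M,None,fx=4,fy=4,interpolation=cv2.INTER_NEAREST)
    def f(p):
        q=np.array([proj(c,Rz(p[2]*10)@np.array([a,d,0])+[p[0],p[1],z0]) for a,d in((h,h),(h,-h),(-h,-h),(-h,h))])
        r=np.zeros_like(big); cv2.fillConvexPoly(r,np.round(((q+.5)*4-.5)*16).astype(np.int32),1,shift=4)
        return -float((r&big).sum())/(r|big).sum()
    y=yaw0/10; o=minimize(f,[x0,y0,y],method='Nelder-Mead',options=dict(initial_simplex=[[x0,y0,y],[x0+.005,y0,y],[x0,y0+.005,y],[x0,y0,y+.008]]))
    return o.fun,o.x[0],o.x[1],np.degrees(o.x[2]*10)
E
python3 - <<'E'
from h import *
r=cupfit(cal('w12'),.5828,.2123,.069); print(r)
o=telemetry.get_obs()
# cup centre = tool + 2.5mm tool x ; 
y=np.radians(90+r[3]); print(np.degrees(y))
delta(r[1]-.0025*np.cos(y),r[2]-.0025*np.sin(y),.40,90+r[3])
# z: underside = tcp-.199-.048 ; home underside .0315
print('home tcp z',.0315+.247)
E
```

```text
(np.float64(-0.9758667494881175), np.float64(0.5805212839615388), np.float64(0.21404556365516658), np.float64(-0.00152871604125138))
89.99847128395875
units [ 2.478 -0.027  0.003 -0.007]
home tcp z 0.27849999999999997
```

Emit:
apply_moves(
  moves=[
    [[1.2,-0.02,0,0,1],[2.48,-0.02,0,0,1],[2.48,-0.02,0.3,0,1],[2.48,-0.02,1.0,0,1],[2.48,-0.02,1.6,0,1],[2.48,-0.02,1.9,0,1],[2.48,-0.02,2.1,0,1],[2.48,-0.02,2.25,0,1],[2.48,-0.02,2.35,0,1],[2.48,-0.02,2.35,0,1]],
  ],
)

```text
time: 15.18
tool_pos: [0.5808, 0.2131, 0.2833]
ee_rot: [3.141, 0.0, 1.572]
wrist_force: [-0.2, 0.1, -1.6]
width: 0.0654
finger_force: 30.0
```

Emit:
apply_moves(
  moves=[
    [[0,0,0.03,0,1],[0,0,0.06,0,1],[0,0,0.09,0,1],[0,0,0.09,0,1]],
  ],
)

```text
time: 15.68
tool_pos: [0.5807, 0.2131, 0.2788]
ee_rot: [3.141, 0.0, 1.572]
wrist_force: [-0.5, 0.5, -0.3]
width: 0.0657
finger_force: 30.0
```

Emit:
apply_moves(
  moves=[
    [[0,0,0.03,0,1],[0,0,0.05,0,1],[0,0,0.05,0,1]],
  ],
)

```text
time: 16.05
tool_pos: [0.5806, 0.213, 0.2787]
ee_rot: [3.141, -0.0, 1.572]
wrist_force: [-3.8, -0.4, 8.6]
width: 0.0656
finger_force: 30.0
```

Emit:
apply_moves(
  moves=[
    [[0,0,-0.03,0,1],[0,0,-0.03,0,0],[0,0,-0.03,0,0],[0,0,-0.03,0,0],[0,0,-1.2,0,0],[0,0,-2.3,0,0],[-1.2,0,-2.4,0,0],[-2.5,0,-2.4,0,0],[-2.5,0,-2.4,0,0]],
  ],
)

```text
time: 17.18
tool_pos: [0.581, 0.0844, 0.3963]
ee_rot: [3.141, 0.001, 1.566]
wrist_force: [0.6, 0.9, 0.2]
width: 0.0939
finger_force: 0.0
```

```bash
python3 - <<'E'
from h import *
snap('wrist','w13'); c=cal('w13')
print(cupfit(c,.581,.214,.0915))
t=snap('top','t2')
print('standing top',cupfit(cal('t2'),.5108,-.0447,.06,-.09))
delta(.5108,-.03,.42,-5.2)
o=telemetry.get_obs();print(o['tool_pos'])
u,v=proj(c,[.581,.214,.069]).astype(int)
b=c['image'].astype(int); m=(b.max(2)-b.min(2)<30)&(b.mean(2)>85)
for r in range(max(0,v-60),v+60,6): print(r,''.join('#' if m[r,k] else '.' for k in range(u-60,u+60,2)))
E
```

```text
(np.float64(-0.9632873178619162), np.float64(0.5799141351130035), np.float64(0.2134248726818337), np.float64(-0.05827443757937361))
standing top (np.float64(-0.9018289995592772), np.float64(0.5098307680101648), np.float64(-0.04387189047565708), np.float64(-5.331956975705238))
units [-2.349 -1.401 -0.481  9.516]
[0.58091325 0.08739811 0.39593515]
0 ............................................................
6 ............................................................
12 ..........########################################..........
18 ..........#######################################...........
24 ..........#######################################...........
30 ..........#######################################...........
36 ...........######################################...........
42 ...........######################################...........
48 ...........######################################...........
54 ...........######################################...........
60 ...........######################################...........
66 ...........######################################...........
72 ...........######################################...........
78 ...........######################################...........
84 ...........######################################...........
90 ...........######################################...........
96 ............................................................
102 ............................................................
108 ............................................................
114 ............................................................
```

Emit:
apply_moves(
  moves=[
    [[-2.6,-3.4,0,9.53,0],[-2.6,-3.4,0,9.53,0],[-2.6,-3.4,0,9.53,0],[-2.6,-3.4,0,9.53,0],[-2.6,-3.4,0,9.53,0],[-2.6,-3.4,0,9.53,0],[-2.6,-3.4,0,9.53,0],[-2.6,-3.4,0,9.53,0],[-2.6,-3.4,0,9.53,0],[-2.6,-3.4,0,9.53,0]],
  ],
)

```text
time: 18.52
tool_pos: [0.4113, -0.041, 0.396]
ee_rot: [-3.141, 0.0, -0.087]
wrist_force: [-0.4, 0.6, -0.3]
width: 0.094
finger_force: 0.0
```

```bash
python3 - <<'E'
from h import *
snap('wrist','w14'); c=cal('w14')
r=cupfit(c,.5105,-.0445,.06,-.09);print(r)
delta(r[1],r[2],.2445,r[3]); o=telemetry.get_obs();print(o['tool_pos'],o['ee_rot'])
E
```

```text
(np.float64(-0.9654114540768215), np.float64(0.5088638895474697), np.float64(-0.0416611297573312), np.float64(-5.713071436682873))
units [ 1.947 -0.159  3.031  0.075]
[ 0.41121141 -0.0411739   0.39604143] [-3.14121767e+00  1.52855259e-04 -8.66937702e-02]
```

Emit:
apply_moves(
  moves=[
    [[1.0,-0.07,0,0.07,0],[1.95,-0.14,0,0.07,0],[1.95,-0.14,0.5,0.07,0],[1.95,-0.14,1.6,0.07,0],[1.95,-0.14,2.6,0.07,0],[1.95,-0.14,3.0,0.07,0],[1.95,-0.14,3.0,0.07,1],[1.95,-0.14,3.0,0.07,1],[1.95,-0.14,3.0,0.07,1],[1.95,-0.14,3.0,0.07,1]],
  ],
)

```text
time: 19.82
tool_pos: [0.5094, -0.044, 0.248]
ee_rot: [-3.141, -0.004, -0.103]
wrist_force: [1.0, 1.6, 3.0]
width: 0.0655
finger_force: 30.0
```

Emit:
apply_moves(
  moves=[
    [[0,0,0,0,1],[0,0,0,0,1],[0,0,-0.5,0,1],[0,0,-1.5,0,1],[0,0,-2.0,0,1],[0,0,-2.0,0,1]],
  ],
)

```text
time: 20.58
tool_pos: [0.509, -0.0443, 0.3483]
ee_rot: [3.141, -0.005, -0.104]
wrist_force: [-0.8, -0.6, -1.7]
width: 0.0658
finger_force: 29.9
```

```bash
python3 - <<'E'
from h import *
snap('wrist','w15'); c=cal('w15'); b=c['image'].astype(int); o=telemetry.get_obs();y=o['ee_rot'][2]; print(o['tool_pos'],y,o['width'],o['wrist_force'])
m=(b.max(2)-b.min(2)<25)&(b.mean(2)>85)
print([int(np.where(m[150:250,u])[0][0]+150) for u in (275,290,300,310,320,340,360)],[ (np.where(m[r,230:420])[0][[0,-1]]+230).tolist() for r in (188,192,196,200)])
for dz in (.183,.187):
  for off in (0,.003):
    print(dz,off,[proj(c,o['tool_pos']+Rz(y)@np.array([.033+off,-s*.033,-dz])).round(1).tolist() for s in(1,-1)])
E
```

```text
[ 0.50861874 -0.04422029  0.34612012] -0.1038483757174129 0.06557563411738795 [-0.04478101  0.35500779 -2.11925223]
[150, 186, 185, 185, 185, 185, 185] [[265, 376], [262, 379], [262, 379], [262, 379]]
0.183 0 [[379.6, 192.5], [260.7, 192.5]]
0.183 0.003 [[379.9, 187.2], [260.5, 187.2]]
0.187 0 [[378.3, 191.0], [262.1, 191.0]]
0.187 0.003 [[378.5, 185.8], [261.8, 185.8]]
```

Emit:
apply_moves(
  moves=[
    [[0,0,-1.0,0,1],[0.9,-5.26,-1.7,-9.6,1],[0.9,-5.26,-1.7,-9.6,1],[0.9,-5.26,-1.7,-9.6,1],[0.9,-5.26,-1.7,-9.6,1],[0.9,-5.26,-1.7,-9.6,1],[0.9,-5.26,-1.7,-9.6,1],[0.9,-5.26,-1.7,-9.6,1],[0.9,-5.26,-1.7,-9.6,1],[0.9,-5.26,-1.7,-9.6,1]],
  ],
)

```text
time: 21.88
tool_pos: [0.5808, 0.2129, 0.4275]
ee_rot: [-3.136, 0.002, 1.578]
wrist_force: [-0.1, -1.3, -1.5]
width: 0.0655
finger_force: 29.9
```

```bash
python3 - <<'E'
from h import *
delta(.5806,.2125,.307,90); o=telemetry.get_obs();print(o['tool_pos'],o['ee_rot'])
E
```

```text
units [-0.007 -0.004  2.411  0.039]
[0.58081867 0.21286419 0.42753457] [-3.13607727e+00  1.80104086e-03  1.57767581e+00]
```

Emit:
apply_moves(
  moves=[
    [[0,0,0,0.03,1],[0,0,0.8,0.03,1],[0,0,1.5,0.03,1],[0,0,1.9,0.03,1],[0,0,2.15,0.03,1],[0,0,2.3,0.03,1],[0,0,2.4,0.03,1],[0,0,2.47,0.03,1],[0,0,2.5,0.03,1],[0,0,2.5,0.03,1]],
  ],
)

```text
time: 23.12
tool_pos: [0.5808, 0.2129, 0.3065]
ee_rot: [3.141, -0.0, 1.566]
wrist_force: [-0.5, -0.4, -0.6]
width: 0.0656
finger_force: 29.9
```

Emit:
apply_moves(
  moves=[
    [[0,0,0.04,0,1],[0,0,0.08,0,1],[0,0,0.11,0,1],[0,0,0.13,0,1],[0,0,0.13,0,1]],
  ],
)

```text
time: 23.75
tool_pos: [0.5813, 0.2129, 0.302]
ee_rot: [3.137, -0.001, 1.566]
wrist_force: [0.9, -1.0, 6.1]
width: 0.0655
finger_force: 30.0
```

Contact at exactly the expected home height. Releasing and backing off to check.

Emit:
apply_moves(
  moves=[
    [[0,0,-0.04,0,1],[0,0,-0.04,0,0],[0,0,-0.04,0,0],[0,0,-0.04,0,0],[0,0,-1.2,0,0],[0,0,-2.2,0,0],[-1.2,0,-2.4,0,0],[-2.5,0,-2.4,0,0],[-2.5,0,-2.4,0,0]],
  ],
)

```text
time: 24.88
tool_pos: [0.5802, 0.0843, 0.4199]
ee_rot: [3.141, 0.001, 1.561]
wrist_force: [-0.2, 0.1, -0.5]
width: 0.0938
finger_force: 0.0
```

```bash
python3 - <<'E'
from h import *
snap('wrist','w16');c=cal('w16')
for z in (.105,.114,.12): print(z,cupfit(c,.581,.2135,z))
snap('top','t3')
for z in (.1,.114,.13): print(z,cupfit(cal('t3'),.582,.2125,z))
o=telemetry.get_obs();print(o['width'],o['finger_force'],o['time'])
E
```

```text
0.105 (np.float64(-0.9114591161881858), np.float64(0.5785315545782578), np.float64(0.2157499300955692), np.float64(-0.5785672929219424))
0.114 (np.float64(-0.9529285480935269), np.float64(0.5785616374210953), np.float64(0.21279850559322866), np.float64(0.03341272383836487))
0.12 (np.float64(-0.9558377541390652), np.float64(0.5786422895611489), np.float64(0.21091382175106563), np.float64(0.015660938825734397))
0.1 (np.float64(-0.870279520821449), np.float64(0.5789110517998663), np.float64(0.19966887587548382), np.float64(-3.6935732811938866))
0.114 (np.float64(-0.8636312535132097), np.float64(0.5774099334567441), np.float64(0.19628745668805764), np.float64(-3.997515417635184))
0.13 (np.float64(-0.8536262280604924), np.float64(0.5754543060731185), np.float64(0.19263743006346135), np.float64(-3.132107587775001))
0.09407869018265809 0.0 24.975
```

```bash
python3 -c "
from bench import ticket
print(ticket.close_job())"
```

```text
the job is handed in; nothing more can be done
None
```

I handed the job in at about 25 s: the lying cup was stood upright, released and re-gripped. Both loose cups then came home at the expected heights in the rack, and the stack is let go; the wrist camera shows the top cup square at about the right rim height, and I got no verdict back.

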